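# Shut and lock the polishing pot

### The arm

A 6-joint arm with a two-finger parallel gripper is mounted at the origin on a cart in front of the work surface, level with it; the furniture and walls round the work are solid. World frame = base frame: x ahead of the robot, y to its left, z up, the work surface at z = 0. Lengths are in m, angles in degrees, forces in N, time in s.
With the tool pointing down it reaches from about 0.3 to 0.875 m from the base axis. Payload 6.4 kg.
Tool frame: the origin (TCP) lies on the centre line of the jaws, within the pads' length; the fingertips stand 17 mm ahead of it and the grasp point (between the pads) lies 2 mm behind it; x points along the fingers, z is the direction in which the jaws open and shut, and the axes are right-handed (so a half turn about x gives the same grasp; the last joint's range is limited). The gripper opens to 88 mm and grips with 3 to 60 N. Pads are 18 mm wide; open, the fingers measure 123 mm over their backs; the gripper's body (75 mm by 187 mm) begins 45 mm behind the grasp point.
Start: joints at [59.914, 10.359, 92.074, -0, 77.567, -11.82], TCP at [0.18, 0.546, 0.256] pointing down, gripper open.
Joint ranges: [-171.53, 171.53], [-51.25, 118.39], [17.06, 147.69], [-65.23, 245.23], [0, 150.52], [-178.68, 178.68]. Speed limits (degrees/s): [147.25, 147.25, 172.46, 180, 180, 180].

### API

Orientations are given as a 3x3 rotation matrix whose columns are the frame's x, y, z axes.
In Python, from bench import arm gives the robot as it stands.
- The arm moves only by the tool play_rows, never from a script. Its argument "steps" is a list of rows, each an object with "travel": the shift along the tool's x, y, z in mm, a list of three; "twist": the turn, a rotation vector about the tool's x, y, z in rad, a list of three; "hand": the finger opening in mm, from 0 to 88.1. A call has exactly 8 rows; each row shifts and turns the commanded pose from where the row before left it, along the tool's axes as they then stand; what a row does not reach is not made up. A row lasts 1/10 s, in which the tool goes at most 50 mm and 8.59 degrees, less where a joint would pass 70% of its speed; a pose out of reach is approached as far as the arm can. A call is refused whole if a number of a shift passes 50 or a number of a turn 0.15, either way. A call with a gripper value outside its range is refused whole. The fingers move at their own pace and stop on an object; "squeeze" is the grip in N (left out, the last holds). Time passes only in rows, so rows that do not move let the fingers close, or fill a call up. It gives the time, the measured TCP pose, the force and the opening at its end, in the units of the state.
- arm.observe(): the state, without advancing time (a new reading comes with each control period).
- arm.snapshot(name): name is "scene" or "top" or "wrist"; returns a dict with "image" (480x640x3 uint8, red, green, blue), "fx", "fy", "cx", "cy" (pixels), "k1" (the pictures are not rectified: a ray, as slopes to the right and down, at radius r is drawn at 1 + k1 r^2 times it, then the intrinsics apply), "pose" (4x4, takes a point from camera to world coordinates). Camera axes: x right, y down, z forward; pixel columns grow to the right and rows downward; lengths in m; the calibration is good to about 2 mm. A picture is of the moment at which its call begins. There is no depth.
- arm.close_job(): hands the job in, once; it reports no verdict.
The state is a dict: "t": time; "joints": joint angles; "qd": joint speeds; "joint_efforts": joint torques, N m; "tcp_pos": TCP position; "tool_rot": TCP orientation; "ft_force": force on the tool from outside, world axes, zero at the start; "ft_torque": the same for the moment, N m; "gripper_width": finger opening in m.
Only numpy, scipy, OpenCV 4.12 (cv2) and the standard library are available. Lean on these libraries where they do the work, as an engineer would, in place of code of your own. Each camera call takes 0.05 s, during which the arm holds its last target.

### The job

The small polishing pot on the bench board stands with its hinged lid up. Press the lid fully down onto the pot, then swing the upright handle of its bayonet ring clockwise (seen from above) a quarter turn, past the stiff point, until the ring clicks home at its end stop. Leave the other things on the board where they are.

Things in the scene. Friction and masses are not known exactly. Their poses are not given: they have to be found in the camera images.
- pot: Fixed aluminium polishing pot, drum 88 mm across, on a 120 x 120 mm dark steel foot; rim 74 mm above the board. Origin: centre of the foot's underside, on the board; x axis points to the lid hinge (away from the robot at yaw 0), z up. With the lid shut the dark bayonet ring (106 mm across, top at 88 mm) turns about this vertical axis.
- lid_hinge (a point): Point on the lid's hinge axis, midway along it, 70 mm behind the pot's axis (along the pot's +x) and 86 mm above the board. The hinge axis is level, along the pot's y.
- lid (a joint): Lid hinge, rad: 0 = shut flat on the pot, positive = raised (up to 1.1). The lid stays where it is left (stiff hinge): a push of some 3 to 10 N on the hub swings it; it has a firm stop at 0.
- lid_hub (a point): Middle of the lid's round steel hub (34 mm across), a good place to press; this point is on a small stud for looks only, 3 mm above the hub's solid top. It is 70 mm from the hinge axis (solid top 16 mm above the hinge's level) and, lid shut, on the pot's axis 105 mm above the board. z axis: the lid's upward normal.
- ring (a joint): Angle of the bayonet ring on the lid, rad: 0 = unlocked, growing clockwise seen from above, 1.571 = locked at its end stop. It turns stiffly (2 N at the handle); from about 1.2 rad a sprung pin rides up a hump on the ring and resists more (about 9 N at the handle), and past about 1.45 rad it drops and drives the ring on to the end stop. Let go before that, it springs back or stays.
- handle (a point): Middle of the ring's upright handle, a round steel rod 14 mm in diameter, 66 mm from the ring's axis. Lid shut: this point is 108 mm, the rod's foot 90 and its top 127 mm above the board. With the ring at angle q it lies in direction 225 deg - q from the pot's +x towards +y: unlocked at the robot's front right, locked at the front left.
- thread_reel: Wooden thread reel, 34 mm across and 54 mm tall, standing in the middle of the board; origin: centre of its underside. A bystander.
- snap_ring: White ring-shaped cap, 28 mm across and 9 mm high, lying just in front of the pot's foot, to the right; origin: centre of its underside. A bystander.
- wood_plug: Wooden disc, 28 mm across and 10 mm high, lying just in front of the pot's foot, to the left; origin: centre of its underside. A bystander.
- pliers: Green-handled pliers, 140 x 47 x 11 mm, lying on the side of the board away from the pot; origin: centre of its underside. A bystander.
- bench_block: Square steel block, 68 x 68 x 18 mm, lying beside the pliers; origin: centre of its underside. A bystander.
- burnisher: Burnisher with a wooden handle, 118 x 17 x 17 mm, lying beside the pliers; origin: centre of its underside. A bystander.
- tweezers: Steel tweezers, 130 x 15 x 8 mm, lying near the board's front edge; origin: centre of its underside. A bystander.

How it is judged:
By the outcome, as a careful person would: the job done as asked, in the order asked, and still so for the second after the job is handed in, with the robot touching nothing.
It also fails if it takes over 51 s, if anything falls off the work surface, if the arm or the gripper's body presses on something with over 40 N, if the wrist force passes 120 N, or if a joint passes its speed limit or range.

## Working session

There is one attempt and no reset: what is moved stays moved. The work goes in short steps, Python scripts to look and compute and a tool call to move; the robot and the scene stay as the last step left them, time stands still between calls to the robot, and variables do not carry over. Pictures are saved under pics/ and viewed, and the job is handed in when it is done.

Besides the shell and the picture viewer there is one more tool, called after "Request:" in YAML: its name, and indented under it one key for each argument. play_rows: Moves the arm, as the interface text tells. Its arguments: {"type":"object","properties":{"steps":{"type":"array","items":{"type":"object","properties":{"travel":{"type":"array","items":{"type":"number"}},"twist":{"type":"array","items":{"type":"number"}},"hand":{"type":"number"}}}},"squeeze":{"type":"number"}},"required":["steps"]}

```bash
mkdir -p pics; ls; python3 - <<'E'
from bench import arm
import cv2,pickle,numpy as np
s=arm.observe();print(s)
for n in("scene","top","wrist"):
    d=arm.snapshot(n);pickle.dump(d,open(f"pics/{n}0.pkl","wb"));cv2.imwrite(f"pics/{n}0.png",d["image"][:,:,::-1])
    print(n,d["fx"],d["cx"],d["cy"],d["k1"],np.round(d["pose"],3).tolist())
E
```

```text
pics
{'t': 0.0, 'joints': array([ 5.99129009e+01,  1.04010913e+01,  9.21314406e+01, -3.60191851e-04,
        7.75666553e+01, -1.18200520e+01]), 'qd': array([-0.04170556,  0.06719769,  0.08261428, -0.01219045, -0.02504719,
        0.01052448]), 'joint_efforts': array([-4.56563603e-04, -4.33866155e+01, -3.41861272e+01,  7.01751653e-02,
        3.85614973e-02, -1.22419183e-04]), 'tcp_pos': array([0.17995832, 0.54558352, 0.2548198 ]), 'tool_rot': array([[-8.62536852e-04, -9.49606185e-01,  3.13444332e-01],
       [-1.50097259e-03,  3.13445325e-01,  9.49605063e-01],
       [-9.99998502e-01,  3.48598011e-04, -1.69569100e-03]]), 'ft_force': array([-0.52697533, -0.68278804,  0.16668165]), 'ft_torque': array([-0.03865071, -0.0303423 ,  0.04893294]), 'gripper_width': 0.08797170295276088}
scene 556.8150316972201 324.36684437699296 236.83654444503424 -0.12654795763569995 [[0.88, -0.345, 0.327, 0.195], [-0.475, -0.63, 0.614, -0.612], [-0.006, -0.696, -0.718, 0.746], [0.0, 0.0, 0.0, 1.0]]
top 494.7946240989285 315.67618545830857 241.32913706574158 -0.10330317129313545 [[0.025, -0.992, 0.12, 0.407], [-0.999, -0.027, -0.016, -0.013], [0.02, -0.12, -0.993, 0.963], [0.0, 0.0, 0.0, 1.0]]
wrist 363.03212738960093 322.6995717823472 239.78711479271135 -0.011259322279612611 [[0.313, 0.917, 0.247, 0.117], [0.95, -0.302, -0.083, 0.566], [-0.002, 0.261, -0.965, 0.386], [0.0, 0.0, 0.0, 1.0]]
```

View pics/scene0.png

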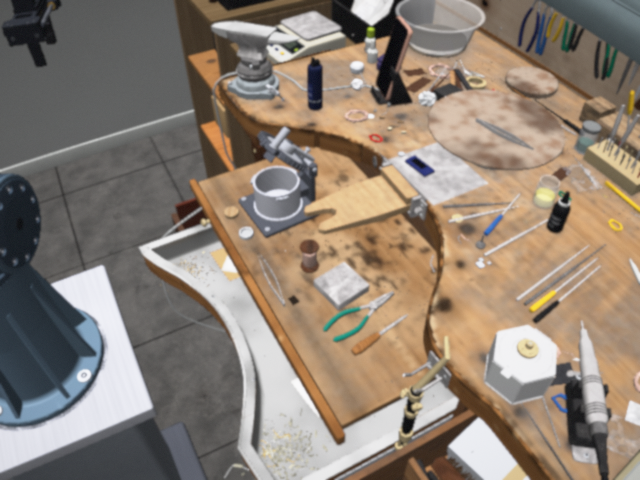

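View pics/top0.png

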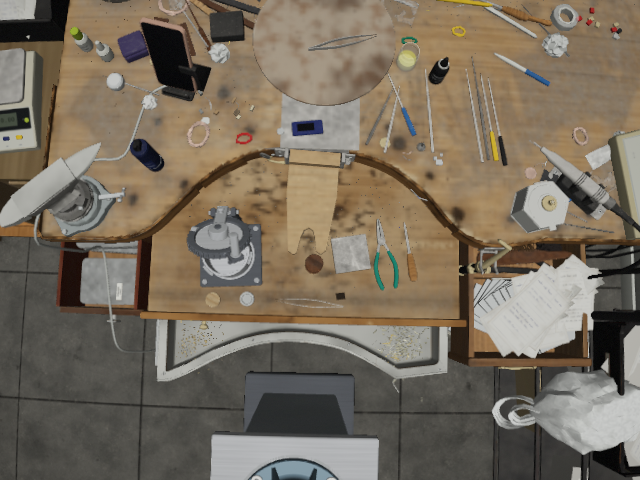

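View pics/wrist0.png

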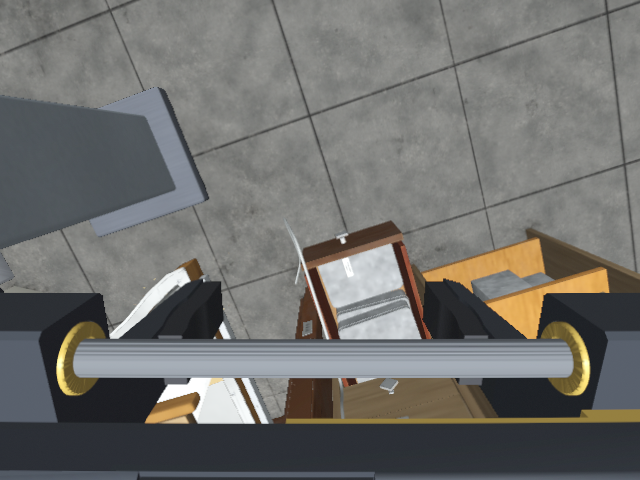

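The overviews show the pot at about (232,255) in top and (277,192) in scene. Its lid is up, leaning away from the robot. I'll enlarge both crops.

```bash
python3 - <<'E'
import cv2
a=cv2.imread("pics/top0.png")[190:320,170:290];cv2.imwrite("pics/top0c.png",cv2.resize(a,None,fx=4.5,fy=4.5,interpolation=cv2.INTER_CUBIC))
a=cv2.imread("pics/scene0.png")[110:250,210:350];cv2.imwrite("pics/scene0c.png",cv2.resize(a,None,fx=4,fy=4,interpolation=cv2.INTER_CUBIC))
E
```

```text
(no output)
```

View pics/top0c.png

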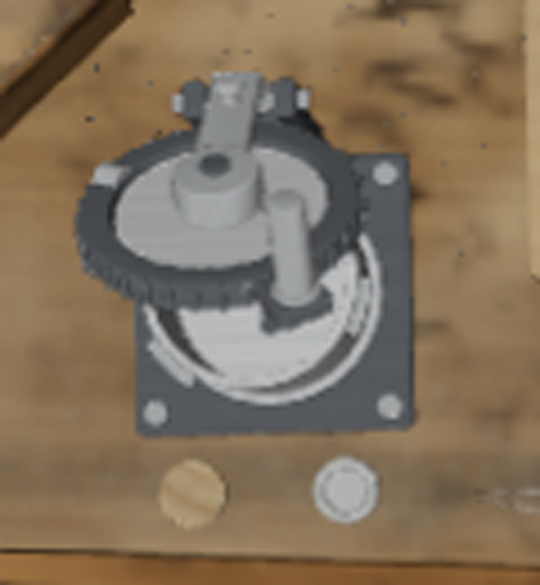

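View pics/scene0c.png

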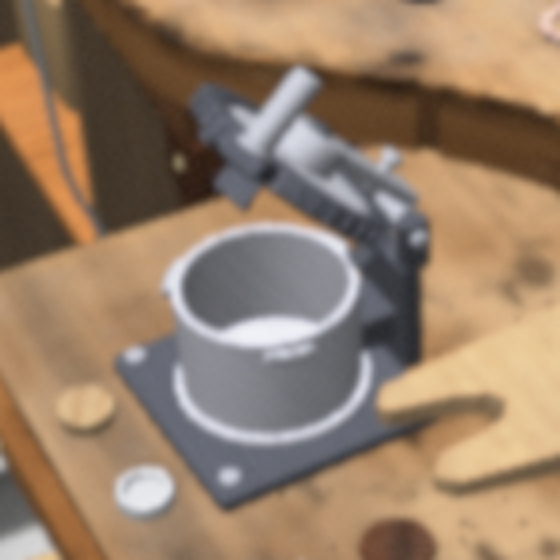

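Top crop: foot corners at (138,434), (412,426) and (408,155), hub stud at (214,163), handle top at (287,197). Scene crop: foot corners at (118,362), (228,505). I'll fit the pose and lid angle to these points.

```bash
cat > h.py <<'E'
import numpy as np,pickle
from scipy.optimize import least_squares
def proj(d,P):
    T=np.linalg.inv(d["pose"]);p=np.atleast_2d(P)@T[:3,:3].T+T[:3,3]
    s=p[:,:2]/p[:,2:];r2=(s**2).sum(1,keepdims=True);s=s*(1+d["k1"]*r2)
    return s*[d["fx"],d["fy"]]+[d["cx"],d["cy"]]
def pot(x,y,yaw,P):
    c,s=np.cos(yaw),np.sin(yaw);P=np.atleast_2d(P)
    return np.c_[x+c*P[:,0]-s*P[:,1],y+s*P[:,0]+c*P[:,1],P[:,2]]
def lidp(a,P):
    P=np.atleast_2d(P);dx=P[:,0]-.07;dz=P[:,2]-.086
    c,s=np.cos(a),np.sin(a)   # raise: point at dx<0 goes up
    return np.c_[.07+dx*c+dz*s,P[:,1],.086-dx*s+dz*c]
def hand(q,z,r=.066):
    t=np.radians(225)-q;return np.array([r*np.cos(t),r*np.sin(t),z])
E
cat > fit.py <<'E'
from h import *
top=pickle.load(open("pics/top0.pkl","rb"));sc=pickle.load(open("pics/scene0.pkl","rb"))
tc=lambda u,v:np.array([u/4.5+170-.4,v/4.5+190-.4]);scn=lambda u,v:np.array([u/4+210-.4,v/4+110-.4])
def res(p,full=False):
    x,y,yaw,a,q,h=p
    F=pot(x,y,yaw,[[-.06,.06,h],[-.06,-.06,h],[.06,-.06,h]])
    L=pot(x,y,yaw,lidp(a,[[0,0,.105],hand(q,.127)]))
    H=pot(x,y,yaw,hand(q,.127))
    r=[proj(top,F)-[tc(138,433),tc(412,425),tc(408,155)],proj(top,L)-[tc(214,163),tc(287,197)],
       proj(sc,F[:2])-[scn(118,364),scn(228,503)],proj(sc,L[1:])-[scn(303,78)]]
    return np.vstack(r) if full else np.vstack(r).ravel()
s=least_squares(res,[.48,.19,0,.8,0,.008]);print(np.round(s.x,4));print(np.round(res(s.x,True),1))
E
python3 fit.py
```

```text
[0.4933 0.136  0.0565 0.7908 0.2391 0.0064]
[[-0.5 -0.2]
 [ 0.6 -0.1]
 [ 0.4 -1.6]
 [-0.1 -0.6]
 [-0.5  1.1]
 [-1.2 -0.7]
 [-1.   1.4]
 [ 1.1  0.1]]
```

```bash
cat >> h.py <<'E'
import cv2
def overlay(d,x,y,yaw,a,q,crop,f,name,h=.0064):
    im=cv2.resize(d["image"][crop[1]:crop[3],crop[0]:crop[2],::-1],None,fx=f,fy=f,interpolation=cv2.INTER_CUBIC).copy()
    t=np.linspace(0,2*np.pi,60)[:,None];C=np.c_[np.cos(t),np.sin(t),0*t]
    z=np.array([0,0,1.])
    def dr(P,col): 
        u=((proj(d,P)-crop[:2]+.5)*f-.5);cv2.polylines(im,[np.round(u).astype(int)],False,col,1,cv2.LINE_AA)
    dr(pot(x,y,yaw,np.array([[-.06,-.06,h],[-.06,.06,h],[.06,.06,h],[.06,-.06,h],[-.06,-.06,h]])),(0,255,255))
    dr(pot(x,y,yaw,C*.044+z*.074),(0,255,0))
    dr(pot(x,y,yaw,lidp(a,C*.053+z*.088)),(0,0,255))
    dr(pot(x,y,yaw,lidp(a,C*.017+z*.102)),(255,0,255))
    dr(pot(x,y,yaw,lidp(a,[hand(q,.09),hand(q,.127)])),(255,128,0))
    dr(pot(x,y,yaw,[[.07,-.02,.086],[.07,.02,.086]]),(255,255,0))
    cv2.imwrite(name,im)
E
python3 - <<'E'
from h import *
top=pickle.load(open("pics/top0.pkl","rb"));sc=pickle.load(open("pics/scene0.pkl","rb"))
p=[.4933,.136,.0565,.7908,.2391]
overlay(top,*p,(170,190,290,320),4.5,"pics/o1.png");overlay(sc,*p,(210,110,350,250),4,"pics/o2.png")
a,b=cv2.imread("pics/o1.png")[:560],cv2.imread("pics/o2.png")
E
```

```text
(no output)
```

View pics/o1.png

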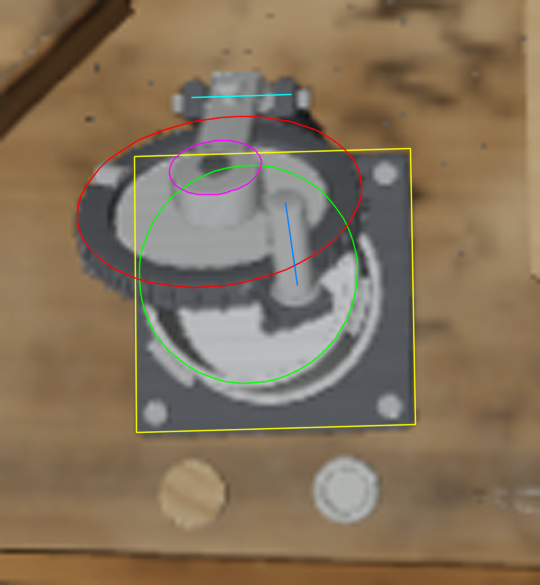

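View pics/o2.png

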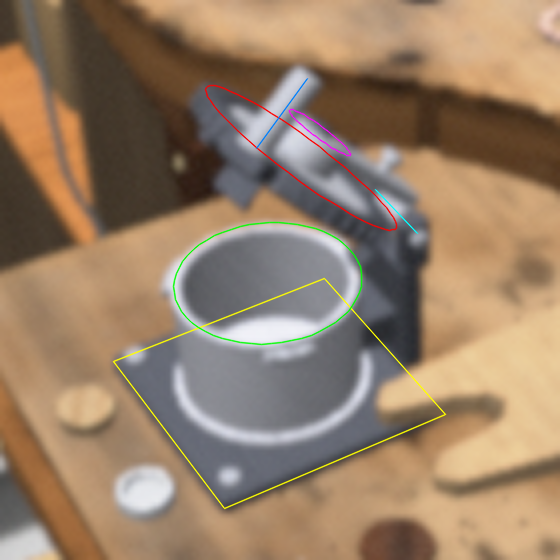

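Overlays agree to within about 1.5 px in both views. The pot is near (0.493, 0.136), yaw 3.2°, lid about 0.79 rad, and the reach is fine. The first move is a hover over the hub, with fingers closed and the tool leaning back.

```bash
cat > plan.py <<'E'
from h import *
from scipy.spatial.transform import Rotation as R, Slerp
X,Y,YAW=.4933,.136,.0565
def orient(jaw_deg,tilt=0,taxis=YAW):
    """tool x down, leaning so body is toward +x(pot) by tilt; z (jaw) at world angle jaw_deg"""
    z=np.array([np.cos(np.radians(jaw_deg)),np.sin(np.radians(jaw_deg)),0]);x=np.array([0,0,-1.]);y=np.cross(z,x)
    M=np.c_[x,y,z];ax=np.array([-np.sin(taxis),np.cos(taxis),0])
    return R.from_rotvec(ax*tilt).as_matrix()@M
def rows(p0,R0,wps):
    """wps: list of (tcp pos, rot); prints rows"""
    p,M=np.array(p0),np.array(R0);out=[]
    for q,N in wps:
        t=np.round(M.T@(np.array(q)-p)*1000,1);w=np.round(R.from_matrix(M.T@N).as_rotvec(),3)
        p=p+M@t/1000;M=M@R.from_rotvec(w).as_matrix();out.append((t.tolist(),w.tolist()))
    for i,o in enumerate(out):
        print(i+1,o[0],o[1])
    print("end",p.round(4))
def interp(p0,R0,p1,R1,n):
    S=Slerp([0,1],R.from_matrix([R0,R1]))
    return [(np.array(p0)+(np.array(p1)-p0)*k/n,S(k/n).as_matrix()) for k in range(1,n+1)]
def hubtcp(a,tilt,c,jaw=np.degrees(YAW)+90):
    M=orient(jaw,tilt);tip=pot(X,Y,YAW,lidp(a,[0,0,.102+c]))[0]
    return tip-M[:,0]*.017,M
E
python3 - <<'E'
from plan import *
from bench import arm
s=arm.observe();p,M=s["tcp_pos"],s["tool_rot"]
q,N=hubtcp(.79,.3,.04);print(q)
rows(p,M,interp(p,M,q,N,16))
E
```

```text
[0.55872988 0.13970073 0.19138079]
1 [4.0, -30.4, -16.7] [-0.023, 0.003, 0.018]
2 [3.5, -30.1, -17.3] [-0.024, 0.004, 0.019]
3 [3.0, -29.8, -18.1] [-0.023, 0.003, 0.019]
4 [2.5, -29.4, -18.7] [-0.023, 0.004, 0.018]
5 [2.0, -28.9, -19.4] [-0.023, 0.003, 0.018]
6 [1.6, -28.6, -20.1] [-0.024, 0.004, 0.019]
7 [1.1, -28.1, -20.7] [-0.023, 0.003, 0.018]
8 [0.7, -27.6, -21.4] [-0.023, 0.004, 0.019]
9 [0.3, -27.1, -22.0] [-0.024, 0.003, 0.018]
10 [-0.2, -26.6, -22.6] [-0.023, 0.003, 0.019]
11 [-0.6, -26.1, -23.2] [-0.023, 0.004, 0.018]
12 [-0.9, -25.5, -23.9] [-0.024, 0.003, 0.019]
13 [-1.4, -24.9, -24.4] [-0.023, 0.004, 0.018]
14 [-1.7, -24.3, -25.1] [-0.023, 0.003, 0.019]
15 [-2.1, -23.7, -25.5] [-0.023, 0.004, 0.018]
16 [-2.4, -23.1, -26.2] [-0.024, 0.003, 0.019]
end [0.5588 0.1397 0.1914]
```

Request:
play_rows:
  steps:
    - {"travel": [0, -30, -17], "twist": [-0.023, 0.003, 0.018], "hand": 0}
    - {"travel": [-1, -30, -17], "twist": [-0.023, 0.003, 0.018], "hand": 0}
    - {"travel": [-2, -30, -18], "twist": [-0.023, 0.003, 0.018], "hand": 0}
    - {"travel": [-3, -29, -19], "twist": [-0.023, 0.003, 0.018], "hand": 0}
    - {"travel": [-3, -29, -19], "twist": [-0.023, 0.003, 0.018], "hand": 0}
    - {"travel": [-3, -29, -20], "twist": [-0.023, 0.003, 0.018], "hand": 0}
    - {"travel": [-4, -28, -21], "twist": [-0.023, 0.003, 0.018], "hand": 0}
    - {"travel": [-4, -28, -21], "twist": [-0.023, 0.003, 0.018], "hand": 0}
  squeeze: 20

```text
t: 0.95
tcp_pos: [0.3728, 0.3418, 0.2622]
tool_rot: [[-0.146, -0.98, 0.132], [0.009, 0.132, 0.991], [-0.989, 0.146, -0.01]]
ft_force: [1.1, 1.2, 0.2]
gripper_width: 0.0265
```

```bash
python3 - <<'E'
from plan import *
from bench import arm
s=arm.observe();p,M=s["tcp_pos"],s["tool_rot"];print(p,M.round(3),s["joints"].round(1))
q,N=hubtcp(.79,.3,.09);print(q)
rows(p,M,interp(p,M,q,N,8))
E
```

```text
[0.37278279 0.34183885 0.26216571] [[-0.146 -0.98   0.132]
 [ 0.009  0.132  0.991]
 [-0.989  0.146 -0.01 ]] [ 26.5   5.3  97.4   4.2  84.6 -56.5]
[0.59419087 0.14170641 0.22657305]
1 [0.1, -31.1, -21.1] [-0.023, 0.004, 0.019]
2 [-0.3, -30.6, -21.8] [-0.024, 0.004, 0.019]
3 [-0.9, -30.1, -22.5] [-0.023, 0.004, 0.019]
4 [-1.3, -29.5, -23.2] [-0.024, 0.004, 0.019]
5 [-1.8, -28.9, -23.9] [-0.023, 0.004, 0.019]
6 [-2.2, -28.3, -24.6] [-0.023, 0.004, 0.019]
7 [-2.7, -27.7, -25.3] [-0.024, 0.004, 0.019]
8 [-3.1, -27.0, -25.9] [-0.023, 0.004, 0.019]
end [0.5942 0.1417 0.2266]
```

Request:
play_rows:
  steps:
    - {"travel": [0, -30, -21], "twist": [-0.023, 0.004, 0.019], "hand": 0}
    - {"travel": [0, -30, -22], "twist": [-0.023, 0.004, 0.019], "hand": 0}
    - {"travel": [-1, -30, -22], "twist": [-0.023, 0.004, 0.019], "hand": 0}
    - {"travel": [-1, -29, -23], "twist": [-0.023, 0.004, 0.019], "hand": 0}
    - {"travel": [-2, -28, -24], "twist": [-0.023, 0.004, 0.019], "hand": 0}
    - {"travel": [-2, -28, -24], "twist": [-0.023, 0.004, 0.019], "hand": 0}
    - {"travel": [-3, -27, -25], "twist": [-0.023, 0.004, 0.019], "hand": 0}
    - {"travel": [-3, -27, -25], "twist": [-0.023, 0.004, 0.019], "hand": 0}

```text
t: 1.75
tcp_pos: [0.5898, 0.1438, 0.227]
tool_rot: [[-0.295, -0.954, -0.053], [-0.017, -0.051, 0.999], [-0.955, 0.296, -0.001]]
ft_force: [0.9, -0.6, -0.8]
gripper_width: 0.0004
```

```bash
python3 - <<'E'
from plan import *
from bench import arm
for n in("scene",):
    d=arm.snapshot(n);pickle.dump(d,open(f"pics/{n}1.pkl","wb"));cv2.imwrite(f"pics/{n}1.png",cv2.resize(d["image"][50:230,180:400,::-1],None,fx=3.3,fy=3.3,interpolation=cv2.INTER_CUBIC))
s=arm.observe();p,M=s["tcp_pos"],s["tool_rot"];print(p,M.round(3),s["joints"].round(1))
q,N=hubtcp(.79,.3,.012)
rows(p,M,interp(p,M,q,N,8))
E
```

```text
[0.59298054 0.13939974 0.2252361 ] [[-0.295 -0.954 -0.051]
 [-0.018 -0.048  0.999]
 [-0.955  0.296 -0.003]] [  2.3  27.4  75.2  -0.4  94.6 -90.6]
1 [8.4, 4.5, 0.3] [-0.001, -0.0, -0.0]
2 [8.4, 4.5, 0.2] [-0.001, -0.0, -0.0]
3 [8.4, 4.4, 0.3] [-0.0, -0.0, -0.0]
4 [8.4, 4.5, 0.3] [-0.001, -0.001, -0.0]
5 [8.4, 4.5, 0.2] [-0.001, 0.0, -0.0]
6 [8.4, 4.5, 0.3] [-0.001, 0.0, -0.0]
7 [8.4, 4.4, 0.3] [-0.001, -0.0, -0.0]
8 [8.4, 4.5, 0.3] [-0.0, -0.0, -0.0]
end [0.5389 0.1386 0.1716]
```

View pics/scene1.png

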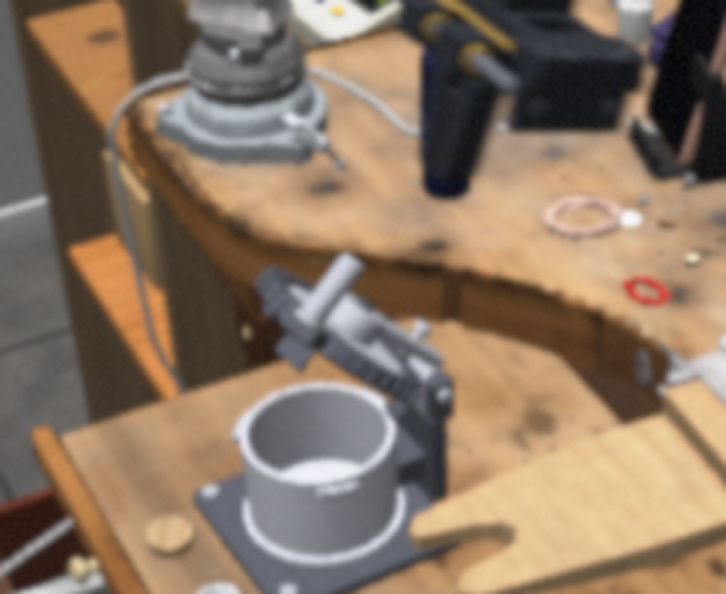

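The gripper hangs above and behind the pot, around (480,60) in the crop, and the lid is unmoved. Descending towards the hub.

Request:
play_rows:
  steps:
    - {"travel": [8, 4.5, 0], "twist": [0, 0, 0], "hand": 0}
    - {"travel": [8, 4.5, 0], "twist": [0, 0, 0], "hand": 0}
    - {"travel": [8, 4.5, 0], "twist": [0, 0, 0], "hand": 0}
    - {"travel": [8, 4.5, 0], "twist": [0, 0, 0], "hand": 0}
    - {"travel": [8, 4.5, 0], "twist": [0, 0, 0], "hand": 0}
    - {"travel": [8, 4.5, 0], "twist": [0, 0, 0], "hand": 0}
    - {"travel": [8, 4.5, 0], "twist": [0, 0, 0], "hand": 0}
    - {"travel": [8, 4.5, 0], "twist": [0, 0, 0], "hand": 0}

```text
t: 2.6
tcp_pos: [0.5352, 0.1422, 0.1766]
tool_rot: [[-0.294, -0.954, -0.053], [-0.017, -0.05, 0.999], [-0.956, 0.294, -0.001]]
ft_force: [-0.2, -0.0, 0.1]
gripper_width: 0.0002
```

```bash
python3 - <<'E'
from plan import *
from bench import arm
d=arm.snapshot("scene");cv2.imwrite("pics/scene2.png",cv2.resize(d["image"][50:230,180:400,::-1],None,fx=3.3,fy=3.3,interpolation=cv2.INTER_CUBIC))
s=arm.observe();p,M=s["tcp_pos"],s["tool_rot"];print(p,s["ft_force"].round(1))
print(proj(d,p+M[:,0]*.017))
w=[]
for k in range(1,17):
    a=.79*(1-k/16);w.append(hubtcp(a,.3*(1-k/16),.004*(1-k/16)+.004*(1-k/16)))
rows(p,M,w)
E
```

```text
[0.53378236 0.14220401 0.17541973] [-0.5  0.1 -1. ]
[[289.92739988 135.3937466 ]]
1 [8.7, -0.8, -3.9] [-0.004, -0.0, -0.02]
2 [3.1, 3.1, -0.0] [0.0, -0.0, -0.019]
3 [3.2, 2.9, -0.0] [0.0, -0.0, -0.019]
4 [3.3, 2.7, -0.0] [0.0, -0.0, -0.018]
5 [3.3, 2.7, 0.0] [0.0, -0.0, -0.019]
6 [3.5, 2.5, 0.0] [0.0, -0.0, -0.019]
7 [3.5, 2.4, 0.0] [0.0, -0.0, -0.019]
8 [3.6, 2.3, 0.0] [0.0, -0.0, -0.018]
9 [3.6, 2.1, 0.0] [0.0, -0.0, -0.019]
10 [3.7, 2.0, 0.0] [0.0, -0.0, -0.019]
11 [3.8, 1.9, 0.0] [0.0, -0.0, -0.019]
12 [3.8, 1.7, 0.0] [0.0, -0.0, -0.018]
13 [3.9, 1.6, 0.0] [0.0, -0.0, -0.019]
14 [3.9, 1.4, 0.0] [0.0, -0.0, -0.019]
15 [3.9, 1.3, 0.0] [0.0, -0.0, -0.019]
16 [3.9, 1.2, 0.0] [0.0, -0.0, -0.018]
end [0.4933 0.136  0.119 ]
```

View pics/scene2.png

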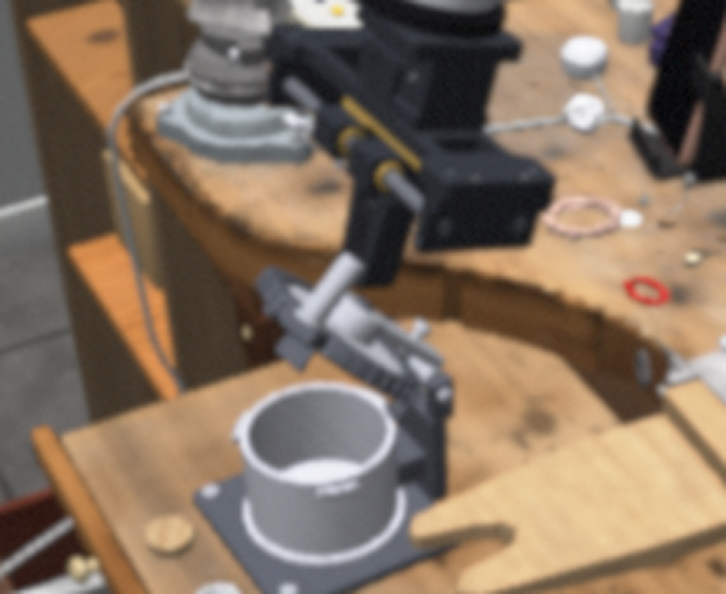

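The fingertips are at (363,281) in the crop, right above the hub and clear of the handle, and match the projection. I'll press along the hub arc.

Request:
play_rows:
  steps:
    - {"travel": [5, 0, -3], "twist": [0, 0, -0.01], "hand": 0}
    - {"travel": [4, 0, -1], "twist": [0, 0, -0.01], "hand": 0}
    - {"travel": [3.2, 3, 0], "twist": [0, 0, -0.02], "hand": 0}
    - {"travel": [3.2, 3, 0], "twist": [0, 0, -0.02], "hand": 0}
    - {"travel": [3.3, 2.7, 0], "twist": [0, 0, -0.02], "hand": 0}
    - {"travel": [3.4, 2.7, 0], "twist": [0, 0, -0.02], "hand": 0}
    - {"travel": [3.5, 2.5, 0], "twist": [0, 0, -0.02], "hand": 0}
    - {"travel": [3.5, 2.4, 0], "twist": [0, 0, -0.02], "hand": 0}

```text
t: 3.45
tcp_pos: [0.5126, 0.1367, 0.1524]
tool_rot: [[-0.157, -0.986, -0.053], [-0.01, -0.052, 0.999], [-0.988, 0.157, -0.002]]
ft_force: [1.5, -2.4, 3.6]
gripper_width: 0.0008
```

```bash
python3 - <<'E'
from plan import *
from bench import arm
d=arm.snapshot("scene");cv2.imwrite("pics/scene3.png",cv2.resize(d["image"][50:230,180:400,::-1],None,fx=3.3,fy=3.3,interpolation=cv2.INTER_CUBIC))
s=arm.observe();p,M=s["tcp_pos"],s["tool_rot"];print(p,s["ft_force"].round(1))
w=[]
for k in range(8,17):
    a=.79*(1-k/16);w.append(hubtcp(a,.3*(1-k/16),.004*(1-k/16)+.004*(1-k/16)))
rows(p,M,w)
E
```

```text
[0.51165046 0.13690707 0.15184594] [ 2.6 -0.2  0.9]
1 [4.0, 2.1, 0.1] [-0.004, -0.001, -0.008]
2 [3.7, 2.2, 0.0] [0.0, 0.0, -0.019]
3 [3.7, 2.0, 0.0] [0.0, 0.0, -0.019]
4 [3.7, 1.8, 0.0] [0.0, 0.0, -0.018]
5 [3.9, 1.8, 0.0] [0.0, 0.0, -0.019]
6 [3.8, 1.5, 0.0] [0.0, 0.0, -0.019]
7 [3.9, 1.5, 0.0] [0.0, 0.0, -0.019]
8 [3.9, 1.3, 0.0] [0.0, 0.0, -0.018]
9 [4.0, 1.1, 0.0] [0.0, 0.0, -0.019]
end [0.4933 0.136  0.119 ]
```

View pics/scene3.png

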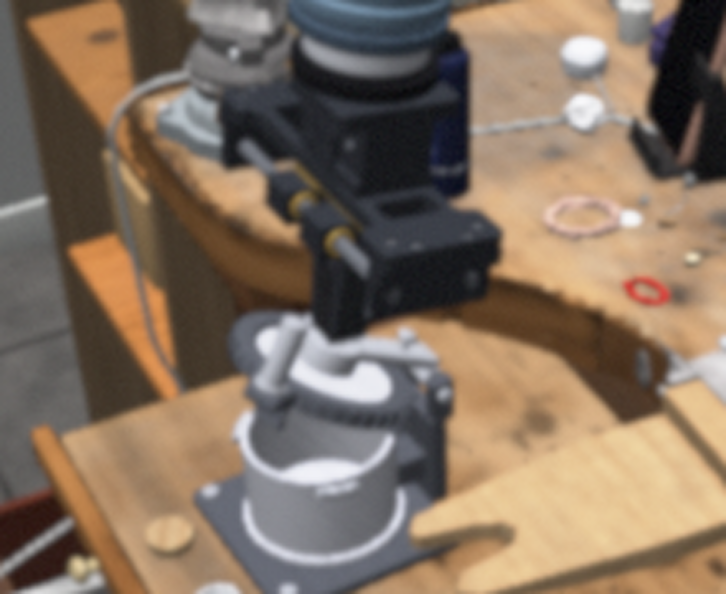

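The lid is about half down and the fingertips sit on the hub at (335,335). Continuing.

Request:
play_rows:
  steps:
    - {"travel": [4, 2.1, 0], "twist": [0, 0, -0.015], "hand": 0}
    - {"travel": [3.7, 2.1, 0], "twist": [0, 0, -0.019], "hand": 0}
    - {"travel": [3.7, 2, 0], "twist": [0, 0, -0.019], "hand": 0}
    - {"travel": [3.8, 1.8, 0], "twist": [0, 0, -0.019], "hand": 0}
    - {"travel": [3.8, 1.7, 0], "twist": [0, 0, -0.019], "hand": 0}
    - {"travel": [3.8, 1.5, 0], "twist": [0, 0, -0.019], "hand": 0}
    - {"travel": [3.9, 1.4, 0], "twist": [0, 0, -0.019], "hand": 0}
    - {"travel": [2.5, 1, 0], "twist": [0, 0, -0.019], "hand": 0}

```text
t: 4.3
tcp_pos: [0.4962, 0.1361, 0.1244]
tool_rot: [[-0.01, -0.999, -0.053], [-0.002, -0.053, 0.999], [-1.0, 0.01, -0.001]]
ft_force: [-2.5, 0.1, 3.7]
gripper_width: 0.0007
```

```bash
python3 - <<'E'
from plan import *
from bench import arm
d=arm.snapshot("scene");cv2.imwrite("pics/scene4.png",cv2.resize(d["image"][50:230,180:400,::-1],None,fx=3.3,fy=3.3,interpolation=cv2.INTER_CUBIC))
s=arm.observe();p,M=s["tcp_pos"],s["tool_rot"];print(p,s["ft_force"].round(1),M.round(3))
E
```

```text
[0.49584914 0.13611155 0.12405577] [0.1 0.9 0.3] [[-0.009 -0.999 -0.053]
 [-0.002 -0.053  0.999]
 [-1.     0.01  -0.001]]
```

View pics/scene4.png

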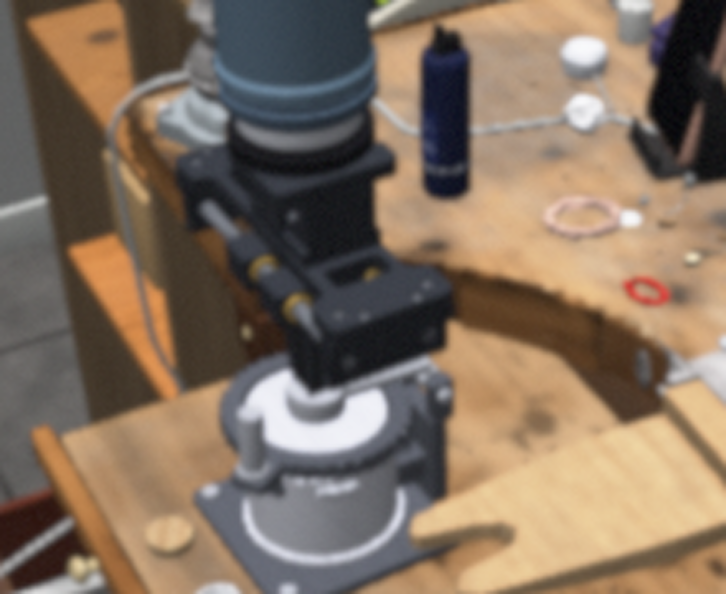

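The lid is nearly flat but still about 5 mm high (tip at 0.107, should be 0.102). Pressing gently to the stop.

Request:
play_rows:
  steps:
    - {"travel": [1.5, 0.5, 0], "twist": [0, 0, 0], "hand": 0}
    - {"travel": [1.5, 0.5, 0], "twist": [0, 0, 0], "hand": 0}
    - {"travel": [1, 0, 0], "twist": [0, 0, 0], "hand": 0}
    - {"travel": [1, 0, 0], "twist": [0, 0, 0], "hand": 0}
    - {"travel": [0.5, 0, 0], "twist": [0, 0, 0], "hand": 0}
    - {"travel": [0.5, 0, 0], "twist": [0, 0, 0], "hand": 0}
    - {"travel": [0, 0, 0], "twist": [0, 0, 0], "hand": 0}
    - {"travel": [0, 0, 0], "twist": [0, 0, 0], "hand": 0}

```text
t: 5.15
tcp_pos: [0.4956, 0.1359, 0.1194]
tool_rot: [[-0.011, -0.999, -0.053], [-0.002, -0.053, 0.999], [-1.0, 0.011, -0.001]]
ft_force: [-5.2, -0.7, 7.2]
gripper_width: 0.0001
```

Request:
play_rows:
  steps:
    - {"travel": [0.5, 0, 0], "twist": [0, 0, 0], "hand": 0}
    - {"travel": [0.5, 0, 0], "twist": [0, 0, 0], "hand": 0}
    - {"travel": [0.5, 0, 0], "twist": [0, 0, 0], "hand": 0}
    - {"travel": [0.5, 0, 0], "twist": [0, 0, 0], "hand": 0}
    - {"travel": [0, 0, 0], "twist": [0, 0, 0], "hand": 0}
    - {"travel": [0, 0, 0], "twist": [0, 0, 0], "hand": 0}
    - {"travel": [0, 0, 0], "twist": [0, 0, 0], "hand": 0}
    - {"travel": [0, 0, 0], "twist": [0, 0, 0], "hand": 0}

```text
t: 5.95
tcp_pos: [0.4956, 0.1359, 0.1192]
tool_rot: [[-0.011, -0.999, -0.053], [-0.002, -0.053, 0.999], [-1.0, 0.011, -0.002]]
ft_force: [-13.2, -0.5, 24.3]
gripper_width: 0.0001
```

Force rose from 7 to 24 N with only 0.2 mm of motion, so the lid is on its stop. I'll lift off and measure the handle.

Request:
play_rows:
  steps:
    - {"travel": [-5, 0, 0], "twist": [0, 0, 0], "hand": 0}
    - {"travel": [-15, 0, 0], "twist": [0, 0, 0], "hand": 0}
    - {"travel": [-20, 0, 0], "twist": [0, 0, 0], "hand": 0}
    - {"travel": [-20, 0, 0], "twist": [0, 0, 0], "hand": 0}
    - {"travel": [-20, 10, 0], "twist": [0, 0, 0], "hand": 0}
    - {"travel": [-20, 20, 0], "twist": [0, 0, 0], "hand": 30}
    - {"travel": [0, 30, 0], "twist": [0, 0, 0], "hand": 30}
    - {"travel": [0, 30, 0], "twist": [0, 0, 0], "hand": 30}

```text
t: 6.75
tcp_pos: [0.4068, 0.1312, 0.2185]
tool_rot: [[-0.009, -0.999, -0.052], [-0.002, -0.052, 0.999], [-1.0, 0.009, -0.001]]
ft_force: [0.1, 0.0, -0.3]
gripper_width: 0.0222
```

```bash
python3 - <<'E'
from plan import *
from bench import arm
s=arm.observe();print(s["tcp_pos"],s["ft_force"].round(1),s["gripper_width"])
for n in("scene","top","wrist"):
    d=arm.snapshot(n);pickle.dump(d,open(f"pics/{n}5.pkl","wb"))
    if n=="wrist": cv2.imwrite("pics/wrist5.png",d["image"][:,:,::-1]);continue
    c=(210,110,350,250) if n=="scene" else (170,190,290,320)
    overlay(d,X,Y,YAW,0,.24,c,4.2,f"pics/{n}5.png")
E
```

```text
[0.40680891 0.13121874 0.21846764] [ 0.1  0.  -0.3] 0.022185768464305873
```

View pics/scene5.png

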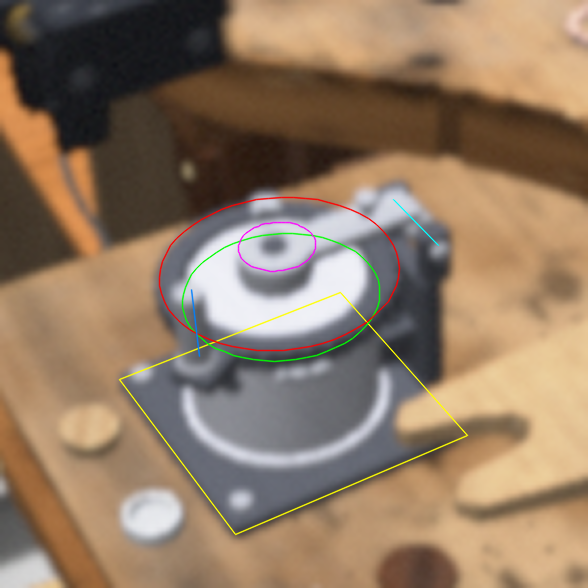

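View pics/top5.png

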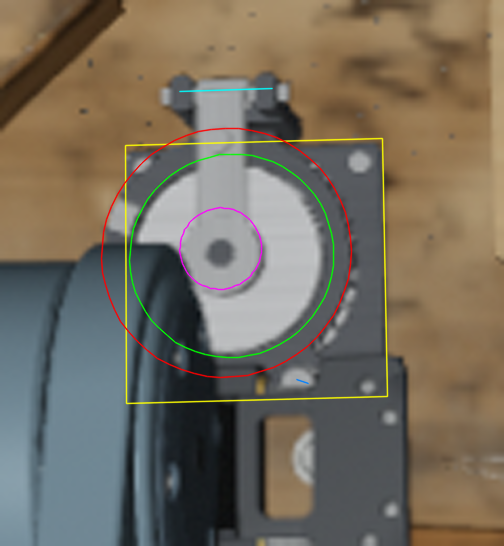

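View pics/wrist5.png

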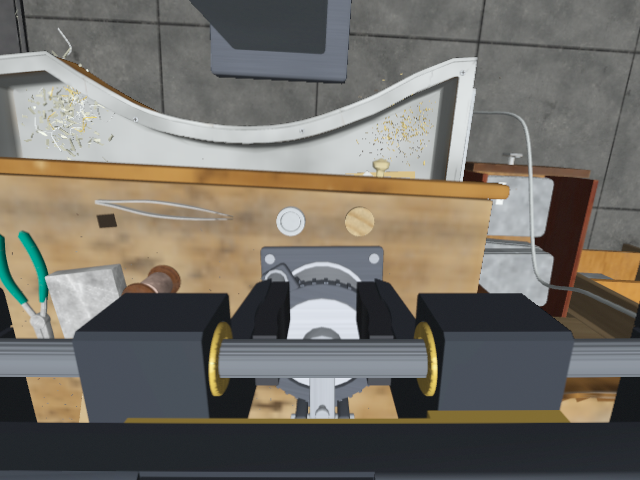

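```bash
python3 - <<'E'
from plan import *
c=[(n,pickle.load(open(f"pics/{n}5.pkl","rb"))) for n in("scene","top","wrist")]
for q in(0,.12,.24,.36):
    for z in(.127,.09): print(q,z,[ (proj(d,pot(X,Y,YAW,hand(q,z)))[0].round(1).tolist()) for n,d in c])
ims=[]
for n,d in c:
    b={"scene":(240,160,290,210),"top":(225,262,265,302),"wrist":(250,245,320,315)}[n]
    im=d["image"][b[1]:b[3],b[0]:b[2],::-1].copy();im=cv2.resize(im,(400,400),interpolation=cv2.INTER_CUBIC)
    f=400/(b[2]-b[0]);
    for z in(.127,.09):
        u=(proj(d,pot(X,Y,YAW,hand(.24,z)))[0]-b[:2]+.5)*f
        cv2.circle(im,tuple(u.astype(int)),4,(0,0,255) if z>.1 else (0,255,0),1)
    ims.append(im)
cv2.imwrite("pics/hz.png",cv2.resize(np.hstack(ims),(798,266)))
E
```

```text
0 0.127 [[263.3, 180.4], [247.4, 273.8], [253.8, 313.2]]
0 0.09 [[265.0, 196.4], [249.9, 275.0], [262.7, 291.7]]
0.12 0.127 [[259.1, 179.5], [243.9, 277.0], [262.3, 305.9]]
0.12 0.09 [[260.9, 195.6], [246.6, 278.0], [270.2, 285.2]]
0.24 0.127 [[255.0, 178.4], [240.1, 279.8], [271.9, 299.6]]
0.24 0.09 [[257.0, 194.4], [242.9, 280.7], [278.5, 279.7]]
0.36 0.127 [[251.3, 176.9], [236.0, 282.1], [282.3, 294.4]]
0.36 0.09 [[253.4, 192.9], [239.0, 282.9], [287.6, 275.0]]
```

View pics/hz.png

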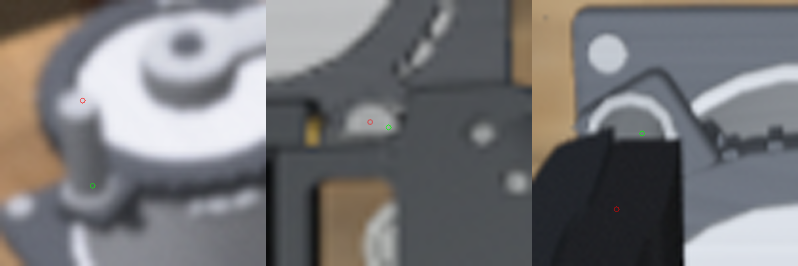

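The model handle (q ≈ 0.24) lands on the rod in scene and top; the wrist view is about 2 mm off. Hub and lid match the shut position. I'll move over the handle with the jaws set tangentially and straddle it.

```bash
cat >> plan.py <<'E'
def hnd(q,z,r=.066):
    M=orient(np.degrees(YAW+np.radians(225)-q)-90);return pot(X,Y,YAW,hand(q,z,r))[0],M
E
python3 - <<'E'
from plan import *
from bench import arm
s=arm.observe();p,M=s["tcp_pos"],s["tool_rot"];print(p,s["joints"].round(1))
q,N=hnd(.24,.18);print(q)
w=interp(p,M,q,N,8)
rows(p,M,w)
q2,N=hnd(.24,.117);print(q2)
E
```

```text
[0.40618023 0.13142031 0.21794137] [ 2.000e+00 -6.800e+00  1.143e+02 -1.000e-01  7.310e+01 -9.100e+01]
[0.43889869 0.09863027 0.18      ]
1 [4.7, -3.9, -4.3] [-0.069, 0.0, -0.001]
2 [4.7, -3.6, -4.6] [-0.068, 0.0, -0.001]
3 [4.7, -3.3, -4.8] [-0.069, 0.001, -0.002]
4 [4.8, -2.9, -5.0] [-0.069, -0.0, -0.001]
5 [4.7, -2.6, -5.2] [-0.068, -0.0, -0.001]
6 [4.7, -2.2, -5.3] [-0.069, 0.0, -0.001]
7 [4.8, -1.9, -5.5] [-0.068, 0.0, -0.002]
8 [4.7, -1.4, -5.6] [-0.069, 0.0, -0.001]
end [0.4389 0.0987 0.18  ]
[0.43889869 0.09863027 0.117     ]
```

Request:
play_rows:
  steps:
    - {"travel": [4.7, -3.9, -4.3], "twist": [-0.069, 0, -0.001], "hand": 30}
    - {"travel": [4.7, -3.6, -4.6], "twist": [-0.069, 0, -0.001], "hand": 30}
    - {"travel": [4.7, -3.3, -4.8], "twist": [-0.069, 0, -0.001], "hand": 30}
    - {"travel": [4.7, -2.9, -5], "twist": [-0.069, 0, -0.001], "hand": 30}
    - {"travel": [4.7, -2.6, -5.2], "twist": [-0.069, 0, -0.001], "hand": 30}
    - {"travel": [4.7, -2.2, -5.3], "twist": [-0.069, 0, -0.001], "hand": 30}
    - {"travel": [4.7, -1.9, -5.5], "twist": [-0.069, 0, -0.001], "hand": 30}
    - {"travel": [4.7, -1.4, -5.6], "twist": [-0.069, 0, -0.001], "hand": 30}

```text
t: 7.7
tcp_pos: [0.441, 0.0983, 0.1798]
tool_rot: [[-0.002, -0.821, -0.571], [0.001, -0.571, 0.821], [-1.0, 0.002, 0.002]]
ft_force: [-0.6, 0.0, 0.1]
gripper_width: 0.0301
```

```bash
python3 - <<'E'
from plan import *
from bench import arm
d=arm.snapshot("scene");w=arm.snapshot("wrist")
s=arm.observe();p,M=s["tcp_pos"],s["tool_rot"];print(p,s["joints"].round(1),s["gripper_width"])
q,N=hnd(.24,.117)
rows(p,M,interp(p,M,q,N,4))
a=cv2.resize(d["image"][100:240,200:340,::-1],(400,400),interpolation=cv2.INTER_CUBIC)
b=cv2.resize(w["image"][180:420,200:440,::-1],(400,400),interpolation=cv2.INTER_CUBIC)
cv2.imwrite("pics/p6.png",np.hstack([a,b]))
E
```

```text
[0.44058629 0.09811191 0.17949929] [  -2.6   -0.6  113.3    0.    67.5 -127.2] 0.029867521111209928
1 [15.6, 0.2, 0.3] [0.001, 0.001, -0.001]
2 [15.7, 0.3, 0.3] [0.0, 0.0, -0.0]
3 [15.6, 0.2, 0.4] [0.001, 0.001, -0.001]
4 [15.6, 0.3, 0.3] [0.0, 0.001, -0.001]
end [0.4389 0.0986 0.117 ]
```

View pics/p6.png

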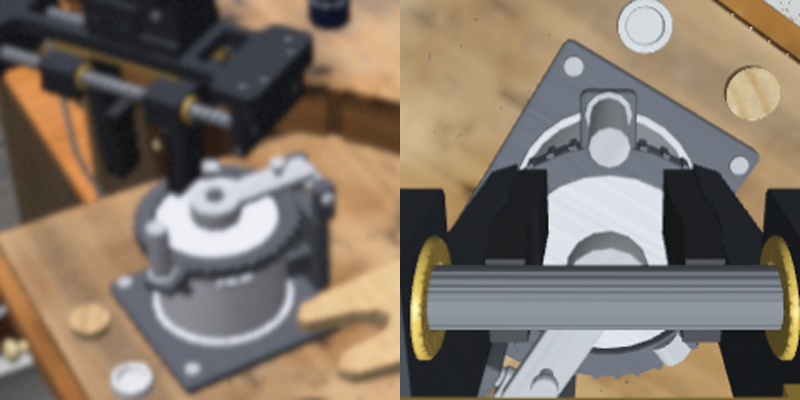

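In the wrist view the rod (608,147) sits midway between the jaws (547 to 664). Descending.

Request:
play_rows:
  steps:
    - {"travel": [15, 0.3, 0.3], "twist": [0, 0, 0], "hand": 30}
    - {"travel": [15, 0.3, 0.3], "twist": [0, 0, 0], "hand": 30}
    - {"travel": [12, 0.3, 0.3], "twist": [0, 0, 0], "hand": 30}
    - {"travel": [10, 0.2, 0.3], "twist": [0, 0, 0], "hand": 30}
    - {"travel": [10, 0, 0], "twist": [0, 0, 0], "hand": 30}
    - {"travel": [0, 0, 0], "twist": [0, 0, 0], "hand": 30}
    - {"travel": [0, 0, 0], "twist": [0, 0, 0], "hand": 20}
    - {"travel": [0, 0, 0], "twist": [0, 0, 0], "hand": 18}

```text
t: 8.6
tcp_pos: [0.4382, 0.0991, 0.1187]
tool_rot: [[-0.002, -0.823, -0.568], [0.001, -0.568, 0.823], [-1.0, 0.002, 0.002]]
ft_force: [0.6, -0.1, -0.2]
gripper_width: 0.0187
```

```bash
python3 - <<'E'
from plan import *
from bench import arm
d=arm.snapshot("scene");w=arm.snapshot("wrist")
s=arm.observe();p,M=s["tcp_pos"],s["tool_rot"];print(p,s["ft_force"].round(1),s["gripper_width"])
rows(p,M,[hnd(.24+.06*k,.117) for k in range(1,25)])
a=cv2.resize(d["image"][100:240,200:340,::-1],(400,400),interpolation=cv2.INTER_CUBIC)
b=cv2.resize(w["image"][180:420,200:440,::-1],(400,400),interpolation=cv2.INTER_CUBIC)
cv2.imwrite("pics/p7.png",np.hstack([a,b]))
E
```

```text
[0.43815371 0.09907551 0.11873426] [-0.2 -0.4  0.1] 0.01808197549873483
1 [1.7, -0.5, 3.2] [0.063, 0.002, -0.001]
2 [0.0, -0.1, 3.9] [0.06, -0.0, -0.0]
3 [0.0, -0.1, 4.0] [0.06, -0.0, -0.0]
4 [0.0, -0.1, 3.9] [0.06, -0.0, -0.0]
5 [0.0, -0.2, 4.0] [0.06, -0.0, -0.0]
6 [0.0, -0.1, 4.0] [0.06, -0.0, -0.0]
7 [0.0, -0.1, 3.9] [0.06, -0.0, -0.0]
8 [0.0, -0.1, 4.0] [0.06, -0.0, -0.0]
9 [0.0, -0.1, 3.9] [0.06, -0.0, -0.0]
10 [0.0, -0.2, 4.0] [0.06, -0.0, -0.0]
11 [0.0, -0.1, 3.9] [0.06, -0.0, -0.0]
12 [0.0, -0.1, 4.0] [0.06, -0.001, -0.0]
13 [0.0, -0.1, 4.0] [0.06, 0.0, -0.0]
14 [0.0, -0.1, 3.9] [0.06, 0.0, -0.0]
15 [0.0, -0.1, 4.0] [0.06, 0.0, -0.0]
16 [0.0, -0.2, 3.9] [0.06, 0.0, -0.0]
17 [0.0, -0.1, 4.0] [0.06, 0.0, -0.0]
18 [0.0, -0.1, 3.9] [0.06, 0.0, -0.0]
19 [0.0, -0.1, 4.0] [0.06, 0.0, -0.0]
20 [0.0, -0.1, 4.0] [0.06, 0.0, -0.0]
21 [0.0, -0.1, 3.9] [0.06, 0.0, -0.0]
22 [0.0, -0.2, 4.0] [0.06, 0.0, -0.0]
23 [0.0, -0.1, 3.9] [0.06, 0.0, -0.0]
24 [0.0, -0.1, 4.0] [0.06, 0.0, -0.0]
end [0.4492 0.1851 0.117 ]
```

View pics/p7.png

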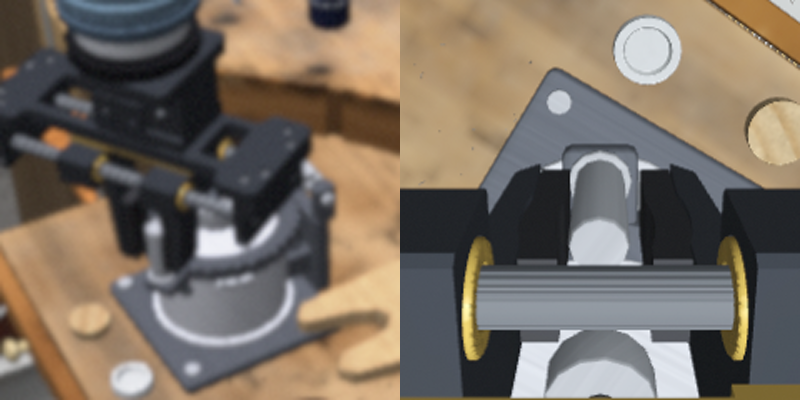

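```bash
python3 - <<'E'
from plan import *
from bench import arm
w=arm.snapshot("wrist");s=arm.observe();p,M=s["tcp_pos"],s["tool_rot"]
for dy in(-9,-4,0,4,9): print(dy,proj(w,p-M[:,0]*(.127-p[2])+M[:,1]*dy/1000).round(1),proj(w,p-M[:,0]*(.092-p[2])+M[:,1]*dy/1000).round(1))
E
```

```text
-9 [[325.4 348.9]] [[324.8 308.3]]
-4 [[325.4 337.2]] [[324.8 298.6]]
0 [[325.4 327.7]] [[324.8 290.7]]
4 [[325.4 318. ]] [[324.8 282.7]]
9 [[325.5 305.7]] [[324.9 272.6]]
```

The rod sits within 2 mm of the pad centres. Now the swing.

Request:
play_rows:
  steps:
    - {"travel": [0, -0.2, 4], "twist": [0.06, 0, 0], "hand": 18}
    - {"travel": [0, -0.1, 4], "twist": [0.06, 0, 0], "hand": 18}
    - {"travel": [0, -0.1, 4], "twist": [0.06, 0, 0], "hand": 18}
    - {"travel": [0, -0.1, 4], "twist": [0.06, 0, 0], "hand": 18}
    - {"travel": [0, -0.1, 4], "twist": [0.06, 0, 0], "hand": 18}
    - {"travel": [0, -0.1, 4], "twist": [0.06, 0, 0], "hand": 18}
    - {"travel": [0, -0.1, 4], "twist": [0.06, 0, 0], "hand": 18}
    - {"travel": [0, -0.1, 4], "twist": [0.06, 0, 0], "hand": 18}

```text
t: 9.55
tcp_pos: [0.4271, 0.1286, 0.1188]
tool_rot: [[-0.001, -0.993, -0.122], [0.0, -0.122, 0.993], [-1.0, 0.001, 0.0]]
ft_force: [2.0, -2.0, -0.1]
gripper_width: 0.0181
```

```bash
cat > st.py <<'E'
from plan import *
from bench import arm
import sys
d=arm.snapshot("scene");w=arm.snapshot("wrist")
s=arm.observe();p,M=s["tcp_pos"],s["tool_rot"];print(p,s["ft_force"].round(1),s["gripper_width"],s["joints"].round(0))
v=np.array([p[0]-X,p[1]-Y]);q=np.radians(225)+YAW-(np.arctan2(v[1],v[0])%(2*np.pi));print("r",np.hypot(*v),"q tool",q)
q0=float(sys.argv[2])
rows(p,M,[hnd(q0+(float(sys.argv[3])-q0)*k/8,.118) for k in range(1,9)])
a=cv2.resize(d["image"][100:240,200:340,::-1],(400,400),interpolation=cv2.INTER_CUBIC)
b=cv2.resize(w["image"][180:420,200:440,::-1],(400,400),interpolation=cv2.INTER_CUBIC)
cv2.imwrite(f"pics/{sys.argv[1]}.png",np.hstack([a,b]))
E
python3 st.py p8 .72 1.2
```

```text
[0.42668047 0.12891115 0.11867923] [ 0.1 -0.5  0.7] 0.017929823235093637 [  1.   4. 117.   0.  59. -96.]
r 0.0669956256369319 q tool 0.7358890869721866
1 [0.7, -1.1, 2.9] [0.063, 0.001, -0.002]
2 [-0.0, -0.1, 3.9] [0.06, -0.0, -0.0]
3 [-0.0, -0.1, 4.0] [0.06, -0.0, -0.0]
4 [-0.0, -0.2, 4.0] [0.06, -0.0, -0.0]
5 [-0.0, -0.1, 3.9] [0.06, -0.0, -0.0]
6 [-0.0, -0.1, 4.0] [0.06, -0.0, -0.0]
7 [-0.0, -0.1, 3.9] [0.06, -0.0, -0.0]
8 [-0.0, -0.1, 4.0] [0.06, -0.0, -0.0]
end [0.4315 0.1591 0.118 ]
```

View pics/p8.png

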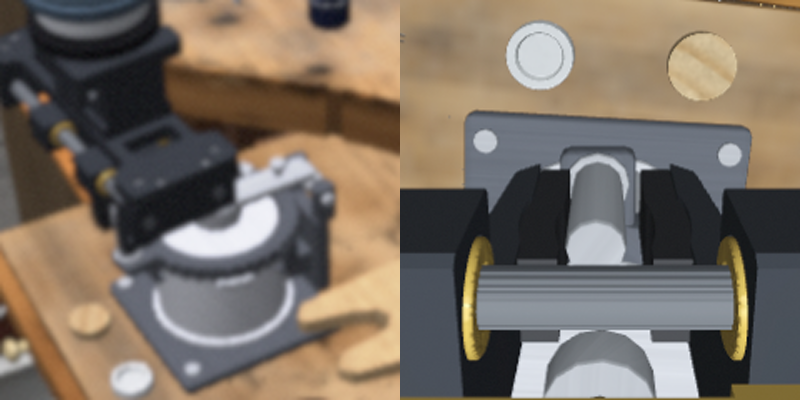

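The handle is moving between the jaws with low force. Next stretch.

Request:
play_rows:
  steps:
    - {"travel": [0, -0.5, 3.5], "twist": [0.06, 0, 0], "hand": 18}
    - {"travel": [0, -0.3, 4], "twist": [0.06, 0, 0], "hand": 18}
    - {"travel": [0, -0.1, 4], "twist": [0.06, 0, 0], "hand": 18}
    - {"travel": [0, -0.1, 4], "twist": [0.06, 0, 0], "hand": 18}
    - {"travel": [0, -0.1, 4], "twist": [0.06, 0, 0], "hand": 18}
    - {"travel": [0, -0.1, 4], "twist": [0.06, 0, 0], "hand": 18}
    - {"travel": [0, -0.1, 4], "twist": [0.06, 0, 0], "hand": 18}
    - {"travel": [0, -0.1, 4], "twist": [0.06, 0, 0], "hand": 18}

```text
t: 10.45
tcp_pos: [0.4308, 0.1595, 0.1185]
tool_rot: [[-0.003, -0.937, 0.348], [0.0, 0.348, 0.937], [-1.0, 0.003, -0.001]]
ft_force: [-0.1, -2.5, 1.1]
gripper_width: 0.0181
```

```bash
python3 st.py p9 1.2 1.6
```

```text
[0.43062814 0.15988012 0.11839611] [-0.   0.5  0.3] 0.018420503765048866 [  5.   6. 115.   0.  59. -64.]
r 0.06706729491897852 q tool 1.2059486156547248
1 [0.4, -1.2, 2.9] [0.054, -0.0, -0.003]
2 [-0.0, -0.0, 3.3] [0.05, -0.0, -0.0]
3 [-0.0, -0.1, 3.3] [0.05, -0.0, -0.0]
4 [-0.0, -0.1, 3.3] [0.05, -0.0, -0.0]
5 [-0.0, -0.1, 3.3] [0.05, -0.0, -0.0]
6 [-0.0, -0.1, 3.3] [0.05, -0.0, -0.0]
7 [-0.0, -0.1, 3.3] [0.05, -0.0, -0.0]
8 [-0.0, -0.0, 3.3] [0.05, -0.0, 0.0]
end [0.4454 0.1814 0.118 ]
```

View pics/p9.png

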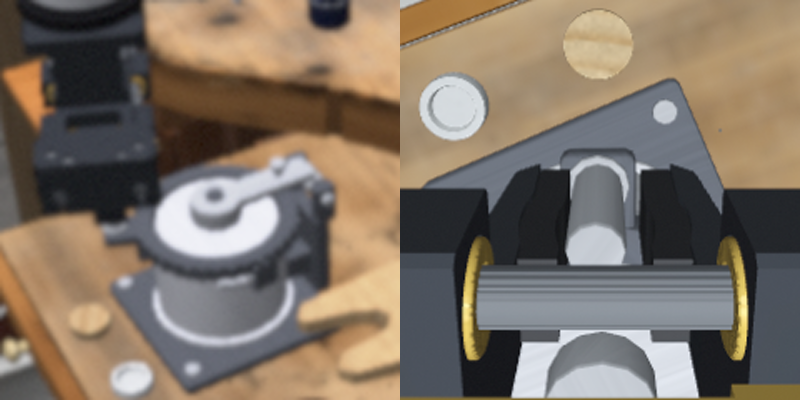

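The ring is at about 1.18 rad. Now over the hump, slower, to a tool angle of about 1.58.

Request:
play_rows:
  steps:
    - {"travel": [0, -0.6, 3], "twist": [0.05, 0, 0], "hand": 18}
    - {"travel": [0, -0.3, 3.3], "twist": [0.05, 0, 0], "hand": 18}
    - {"travel": [0, -0.1, 3.3], "twist": [0.05, 0, 0], "hand": 18}
    - {"travel": [0, -0.1, 3.3], "twist": [0.05, 0, 0], "hand": 18}
    - {"travel": [0, -0.1, 3.3], "twist": [0.05, 0, 0], "hand": 18}
    - {"travel": [0, -0.1, 3.3], "twist": [0.05, 0, 0], "hand": 18}
    - {"travel": [0, -0.1, 3.3], "twist": [0.05, 0, 0], "hand": 18}
    - {"travel": [0, -0.1, 2], "twist": [0.03, 0, 0], "hand": 18}

```text
t: 11.35
tcp_pos: [0.4441, 0.1805, 0.1182]
tool_rot: [[-0.004, -0.742, 0.67], [0.001, 0.67, 0.742], [-1.0, 0.003, -0.002]]
ft_force: [-0.7, 0.4, 0.7]
gripper_width: 0.0181
```

```bash
python3 st.py p10 1.57 1.64
```

```text
[0.4441214  0.18048025 0.11822324] [-0.3  0.1 -0.3] 0.017894307494843054 [  8.   9. 112.   0.  60. -40.]
r 0.0663100827122298 q tool 1.5771738218716647
1 [0.2, -0.3, 0.1] [0.004, -0.002, -0.003]
2 [0.0, -0.0, 0.6] [0.009, 0.0, -0.0]
3 [0.0, -0.0, 0.6] [0.008, 0.0, -0.0]
4 [0.0, -0.0, 0.5] [0.009, 0.0, -0.0]
5 [0.0, -0.0, 0.6] [0.009, 0.0, -0.0]
6 [0.0, -0.0, 0.6] [0.009, 0.0, -0.0]
7 [0.0, -0.0, 0.6] [0.008, 0.0, -0.0]
8 [0.0, -0.0, 0.5] [0.009, 0.0, -0.0]
end [0.4472 0.1832 0.118 ]
```

View pics/p10.png

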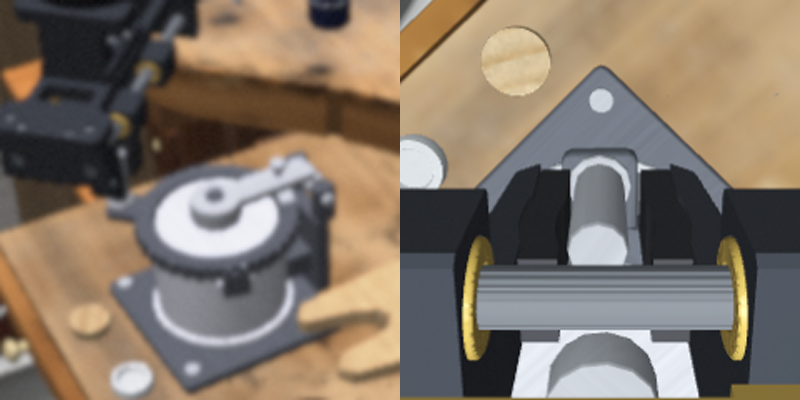

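There is no residual force and the rod is centred in the jaws, so it looks clicked home. I'll push about 4 mm further to feel the end stop.

Request:
play_rows:
  steps:
    - {"travel": [0, 0, 0.6], "twist": [0.009, 0, 0], "hand": 18}
    - {"travel": [0, 0, 0.6], "twist": [0.009, 0, 0], "hand": 18}
    - {"travel": [0, 0, 0.6], "twist": [0.009, 0, 0], "hand": 18}
    - {"travel": [0, 0, 0.6], "twist": [0.009, 0, 0], "hand": 18}
    - {"travel": [0, 0, 0.6], "twist": [0.009, 0, 0], "hand": 18}
    - {"travel": [0, 0, 0], "twist": [0, 0, 0], "hand": 18}
    - {"travel": [0, 0, 0], "twist": [0, 0, 0], "hand": 18}
    - {"travel": [0, 0, 0], "twist": [0, 0, 0], "hand": 18}

```text
t: 12.25
tcp_pos: [0.445, 0.1814, 0.1179]
tool_rot: [[-0.006, -0.711, 0.703], [-0.002, 0.703, 0.711], [-1.0, 0.003, -0.006]]
ft_force: [-4.3, -7.6, 5.6]
gripper_width: 0.0184
```

Contact of about 9 N at tool angle ~1.60, less the 0.03 of slack, puts the ring at about 1.57. I'll press slightly more to tell the end stop from the hump.

Request:
play_rows:
  steps:
    - {"travel": [0, 0, 0.5], "twist": [0, 0, 0], "hand": 18}
    - {"travel": [0, 0, 0.5], "twist": [0, 0, 0], "hand": 18}
    - {"travel": [0, 0, 0.5], "twist": [0, 0, 0], "hand": 18}
    - {"travel": [0, 0, 0.5], "twist": [0, 0, 0], "hand": 18}
    - {"travel": [0, 0, 0], "twist": [0, 0, 0], "hand": 18}
    - {"travel": [0, 0, 0], "twist": [0, 0, 0], "hand": 18}
    - {"travel": [0, 0, 0], "twist": [0, 0, 0], "hand": 18}
    - {"travel": [0, 0, 0], "twist": [0, 0, 0], "hand": 18}

```text
t: 13.05
tcp_pos: [0.4452, 0.1817, 0.1177]
tool_rot: [[-0.01, -0.711, 0.703], [-0.004, 0.703, 0.711], [-1.0, 0.004, -0.01]]
ft_force: [-8.4, -13.4, 10.3]
gripper_width: 0.0183
```

The force rose to about 16 N with 0.3 mm of motion, so this is a hard end stop. I'll back off, open and lift straight up.

Request:
play_rows:
  steps:
    - {"travel": [0, 0, -2], "twist": [0, 0, 0], "hand": 18}
    - {"travel": [0, 0, -1.5], "twist": [0, 0, 0], "hand": 24}
    - {"travel": [0, 0, 0], "twist": [0, 0, 0], "hand": 30}
    - {"travel": [0, 0, 0], "twist": [0, 0, 0], "hand": 30}
    - {"travel": [-10, 0, 0], "twist": [0, 0, 0], "hand": 30}
    - {"travel": [-20, 0, 0], "twist": [0, 0, 0], "hand": 30}
    - {"travel": [-30, 0, 0], "twist": [0, 0, 0], "hand": 30}
    - {"travel": [-40, 0, 0], "twist": [0, 0, 0], "hand": 30}

```text
t: 13.85
tcp_pos: [0.4444, 0.1816, 0.2186]
tool_rot: [[-0.006, -0.711, 0.703], [0.0, 0.703, 0.711], [-1.0, 0.005, -0.004]]
ft_force: [1.1, -0.0, -0.3]
gripper_width: 0.0298
```

Request:
play_rows:
  steps:
    - {"travel": [-10, 20, 15], "twist": [0, 0, 0], "hand": 30}
    - {"travel": [-10, 20, 15], "twist": [0, 0, 0], "hand": 30}
    - {"travel": [0, 25, 20], "twist": [0, 0, 0], "hand": 30}
    - {"travel": [0, 25, 20], "twist": [0, 0, 0], "hand": 30}
    - {"travel": [0, 25, 20], "twist": [0, 0, 0], "hand": 30}
    - {"travel": [0, 20, 20], "twist": [0, 0, 0], "hand": 30}
    - {"travel": [0, 0, 0], "twist": [0, 0, 0], "hand": 30}
    - {"travel": [0, 0, 0], "twist": [0, 0, 0], "hand": 30}

```text
t: 14.65
tcp_pos: [0.4267, 0.355, 0.2387]
tool_rot: [[-0.003, -0.712, 0.702], [0.0, 0.702, 0.712], [-1.0, 0.003, -0.002]]
ft_force: [-0.3, -0.2, -0.4]
gripper_width: 0.0301
```

```bash
python3 - <<'E'
from plan import *
from bench import arm
s=arm.observe();print(s["t"],s["tcp_pos"],s["ft_force"].round(1))
o=[]
for n in("scene","top"):
    d=arm.snapshot(n);cv2.imwrite(f"pics/{n}f.png",d["image"][:,:,::-1])
    c=(210,110,350,250) if n=="scene" else (170,190,290,310)
    overlay(d,X,Y,YAW,0,1.571,c,4.2,f"pics/{n}fo.png");o.append(cv2.resize(cv2.imread(f"pics/{n}fo.png"),(400,400)))
cv2.imwrite("pics/final.png",np.hstack(o))
E
```

```text
14.65 [0.42670368 0.3549786  0.2386945 ] [-0.3 -0.2 -0.4]
```

View pics/final.png

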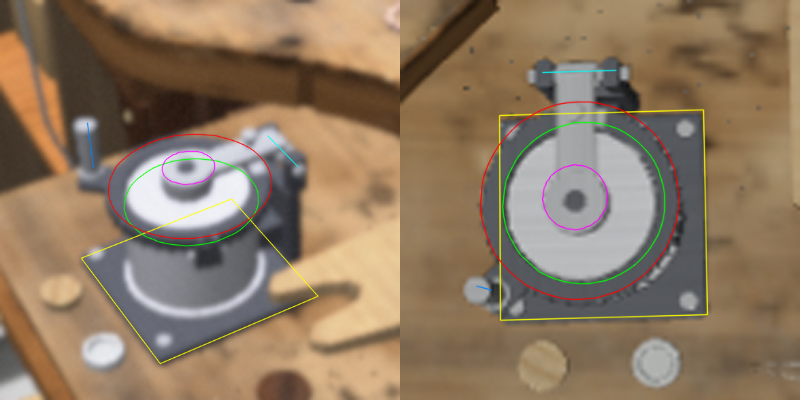

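View pics/topf.png

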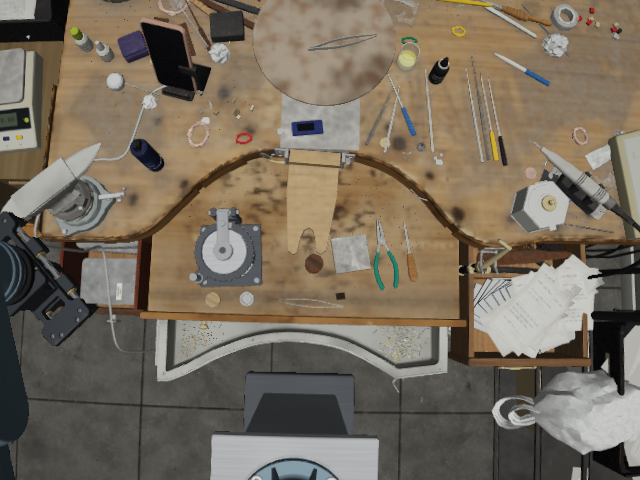

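The lid is flat, and the handle lies at the locked position, within about 2 px of the 1.571 model and still there after release. The other things are where they were and the arm is clear.

```bash
python3 -c "
from bench import arm
print(arm.close_job())"
```

```text
the job is handed in; nothing more can be done
None
```

The pot is shut and its bayonet ring is locked at the end stop. I handed the job in at about 15 s, well under the 51 s limit.

- **Lid:** I pressed the hub down along its arc with closed fingers. At the bottom the force rose from 7 to 24 N over 0.2 mm of motion, so the lid was on its firm stop.
- **Ring:** I straddled the handle loosely with the jaws and swung it clockwise past the stiff point. I did not feel or see the click itself. After the hump the rod was centred in the jaws with no force on it. Pressing on then met a hard stop of about 16 N with 0.3 mm of motion.
- **After letting go:** The final pictures show the lid flat and the handle at the front left, within about 2 px of the locked (1.571 rad) position. By eye, the things on the board were where they had been, and the arm was clear of everything.
- **Disagreements:** The ring started at about 0.24 rad by my fit, not at 0. One wrist view put the handle about 2 mm from the model, which the loose jaws allowed for. No check failed.

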